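# Unlock the glazing turntable

### The arm

A 7-joint arm with a two-finger parallel gripper is mounted at the origin on the work surface. World frame = base frame: x ahead of the robot, y to its left, z up, the work surface at z = 0. Lengths are in m, angles in rad, forces in N, time in s.
With the tool pointing down it reaches from about 0.4 to 0.85 m from the base axis. Payload 10.4 kg.
Tool frame: the origin (TCP) lies at the very end of the fingers, on their centre line; the grasp point (between the pads) lies 19 mm behind it; z points along the fingers, x is the direction in which the jaws open and shut, and the axes are right-handed (so a half turn about z gives the same grasp; the last joint's range is limited). The gripper opens to 87 mm and grips with 3 to 60 N. Pads are 19 mm wide; open, the fingers measure 117 mm over their backs; the gripper's body (75 mm by 190 mm) begins 51 mm behind the grasp point.
Start: joints at [-1.19, 0.332, -0.065, 1.46, 0.022, 1.35, -0.088], TCP at [0.246, 0.575, 0.223] pointing down, gripper open.
Joint ranges: [-2.6, 2.6], [-0.5, 2.12], [-1.47, 1.34], [0.16, 2.42], [-1.27, 4.41], [0.06, 2.06], [-2.6, 2.6]. Speed limits (rad/s): [2.22, 2.22, 2.79, 2.79, 3.14, 3.14, 3.14].

### API

Orientations are given as a unit quaternion [x, y, z, w].
In Python, from station import get_obs, cams, r gives the robot as it stands.
- The arm moves only by the tool servo_tool, never from a script. Its argument "moves" is a list of rows, each an object with "claw": the opening, from 0 (shut) to 1 (fully open); "xyz": the shift along the tool's x, y, z as a fraction of full scale, a list of three; "turn": the turn, a rotation vector about the tool's x, y, z as a fraction of full scale, a list of three. In form: [{"claw": claw, "xyz": [dx, dy, dz], "turn": [rx, ry, rz]}, ...]. A call has 1 to 5 rows; each row shifts and turns the pose as measured when the row begins, along the tool's axes as they then stand; what a row does not reach is not made up. Full scale, the value 1, is 0.03 m for a shift and 4 degrees for a turn. A row lasts 1/8 s, in which the tool goes at most 62.5 mm and 10.7 degrees, less where a joint would pass 70% of its speed; a pose out of reach is approached as far as the arm can. A call with a number of a shift or a turn outside -1 to 1 is refused whole. A call with a gripper value outside its range is refused whole. The fingers move at their own pace and stop on an object; "force" is the grip in N (left out, the last holds). Time passes only in rows, so rows that do not move let the fingers close. It gives the time, the measured TCP pose, the force and the opening at its end, in the units of the state.
- get_obs(): the state, without advancing time (a new reading comes with each control period).
- cams.grab_frame(name): name is "scene" or "top"; returns a dict with "frame" (400x640x3 uint8, red, green, blue), "intrinsics" (3x3 intrinsics, pixels), "R" (3x3) and "t" (3): a world point X has camera coordinates R X + t. Camera axes: x right, y down, z forward; pixel columns grow to the right and rows downward; lengths in m; the calibration is good to about 2 mm. A picture is of the moment at which its call begins. There is no depth.
- r.close_job(): hands the job in, once; it reports no verdict.
The state is a dict: "clock": time; "joints": joint angles; "joint_vel": joint speeds; "joint_efforts": joint torques, N m; "tcp_pos": TCP position; "eef_rot": TCP orientation; "contact_force": force on the tool from outside, world axes, zero at the start; "torque": the same for the moment, N m; "grip_width": opening from 0.0 (shut) to 1.0 (fully open).
Only numpy, scipy, OpenCV 4.12 (cv2) and the standard library are available. Lean on these libraries where they do the work, as an engineer would, in place of code of your own. Each camera call takes 0.05 s, during which the arm holds its last target.

### The job

The loaded glazing turntable, the one with the three biscuits and the red knob, has to be unlocked so that the baker can spin it while brushing. Pull its red plunger knob straight up, twist it counter-clockwise (seen from above) until it is past the ridge, and let it down into its rest notch so that it stays up by itself. Leave the blue plunger of the empty turntable locked, and let go of the knob.

Things in the scene. Friction and masses are not known exactly. Their poses are not given: they have to be found in the camera images.
- red_knob (a point): Grip point on the upright axis of the only red knob: a bar 46 mm long (point y), 14 mm thick (point x, grip across it), 32 mm tall, 12 mm below its top; z up. Locked, it is 136 mm above the table. Nothing on the turntables stands above 110 mm except the two knobs. It stands over the robot-side rim of the white turntable (210 mm across, 92 mm from its centre) that carries three golden biscuits.
- red_plunger (a joint): Lift of the red plunger in m: 0 locked, at most 0.026. A spring pushes it down (about 4.5 N at 0, 8.4 N at 0.026) and snaps it down when let go. A brass cross pin under the bar must be lifted over 0.016 (0.020 is ample) to pass the ridge of the steel collar (radius 18 mm). In the rest notch it stays at about 0.012.
- red_turn (a joint): Turn of the red knob in rad, counter-clockwise from above: 0 to 0.08 at the start (locked), at most 1.57. Below a lift of 0.016 a ridge (crest at 0.6) blocks it. The rest notch is wide: let down anywhere from 0.8 to 1.5 (middle 1.25) the pin rests in it and the spring holds it. At 1.22 the bar points at two white dots on the bracket.
- blue_plunger (a joint): Lift in m of the lookalike plunger with the blue knob, on the empty turntable: 0 locked. It is to stay locked.

How it is judged:
At the end, for the whole second after the job is handed in: The red plunger sits by itself in its rest notch: lift between 9 and 14.5 mm, turned more than 0.75 rad, at rest and let go; the blue plunger is still down (lift under 4 mm) (value of joint red_plunger between 0.009 and 0.0145 m and value of joint red_turn above 0.75 rad and velocity of joint red_plunger between -0.01 and 0.01 m/s and velocity of joint red_turn between -0.1 and 0.1 rad/s and value of joint blue_plunger below 0.004 m); the robot touches nothing.
It fails at once if the blue plunger is pulled (lift over 8 mm) (value of joint blue_plunger above 0.008 m).
It also fails if it takes over 35 s, if anything falls off the work surface, if the arm or the gripper's body presses on something with over 40 N, if the wrist force passes 120 N, or if a joint passes its speed limit or range.

## Working session

There is one attempt and no reset: what is moved stays moved. The work goes in short steps, Python scripts to look and compute and a tool call to move; the robot and the scene stay as the last step left them, time stands still between calls to the robot, and variables do not carry over. Pictures are saved under pics/ and viewed, and the job is handed in when it is done.

Besides the shell and the picture viewer there is one more tool, called after "Emit:" by a JSON object that holds its "api" and its "payload". servo_tool: Moves the arm, as the interface text tells. Its arguments: {"type":"object","properties":{"moves":{"type":"array"},"force":{"type":"number"}},"required":["moves"]}

```bash
ls; mkdir -p pics; python3 - <<'E'
from station import get_obs,cams,r
import cv2
print(get_obs())
for n in("scene","top"):
    d=cams.grab_frame(n);cv2.imwrite(f"pics/{n}0.png",d["frame"][:,:,::-1]);print(d["intrinsics"],d["R"],d["t"])
E
```

```text
pics
{'clock': 0.0, 'joints': array([-1.18960477,  0.33289202, -0.06473567,  1.46096177,  0.02162923,
        1.34990328, -0.08848103]), 'joint_vel': array([-0.00069654,  0.00038439,  0.00100547,  0.00018724, -0.0020117 ,
        0.00021227, -0.00066133]), 'joint_efforts': array([-1.50694832e-03, -6.23261619e+01,  2.34126847e-02, -3.89902496e+01,
       -6.15440891e-02,  3.98537039e-02,  1.11741356e-04]), 'tcp_pos': array([0.24540605, 0.57437057, 0.2217317 ]), 'eef_rot': array([ 8.34515722e-01,  5.50983640e-01, -5.87751917e-04,  4.39257677e-04]), 'contact_force': array([-1.08071802,  0.26305413,  0.26412391]), 'torque': array([-0.0562907 ,  0.02487898,  0.04727785]), 'grip_width': 0.9972828983012388}
[[407.60969213   0.         322.62341568]
 [  0.         407.60969213 202.49242597]
 [  0.           0.           1.        ]] [[-0.18769081  0.98216102 -0.01148419]
 [ 0.81744306  0.14970955 -0.5562139 ]
 [-0.54457232 -0.11378391 -0.83095981]] [ 0.12069833 -0.39951771  1.23545474]
[[377.65716465   0.         321.831043  ]
 [  0.         377.65716465 193.67573567]
 [  0.           0.           1.        ]] [[ 0.01023743 -0.9998892  -0.01080633]
 [-0.99456492 -0.00906192 -0.10372324]
 [ 0.10361382  0.01180945 -0.99454749]] [-0.02454701  0.5747108   0.92665786]
```

View pics/scene0.png

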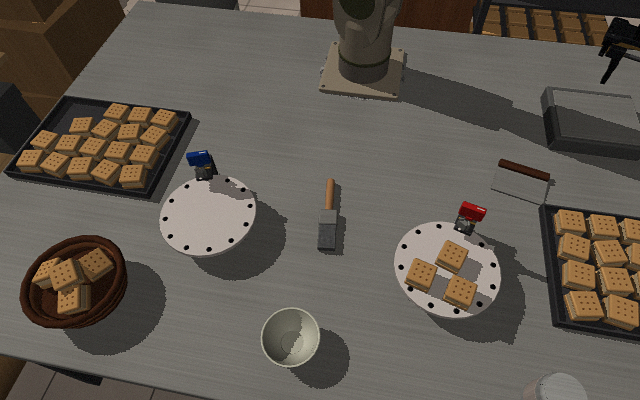

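View pics/top0.png

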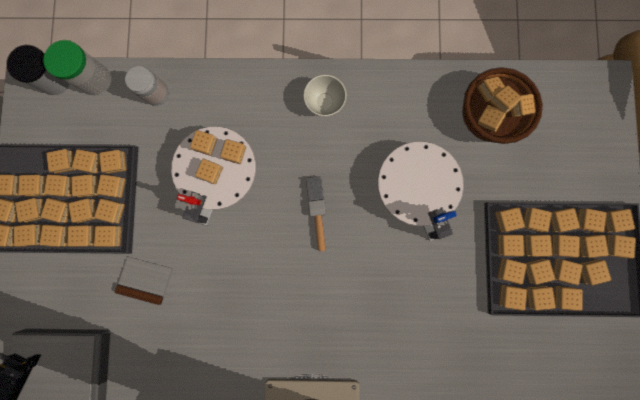

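The red knob is at about (188,200) in top and (472,212) in scene. The blue one is well away, at (445,216) in top. Next I'll segment the knob and triangulate it.

```bash
cat > h.py <<'E'
import numpy as np,cv2
from station import get_obs,cams,r
def red(d,box):
    f=d["frame"].astype(int);m=(f[:,:,0]>110)&(f[:,:,1]<70)&(f[:,:,2]<70)
    k=np.zeros_like(m);x0,y0,x1,y1=box;k[y0:y1,x0:x1]=1;return m&k
def proj(d,X):
    c=np.atleast_2d(X)@d["R"].T+d["t"];p=c@d["intrinsics"].T;return p[:,:2]/p[:,2:]
def onz(d,uv,z):
    K=d["intrinsics"];w=d["R"].T@np.linalg.inv(K)@np.array([*uv,1.]);C=-d["R"].T@d["t"];return C+w*(z-C[2])/w[2]
def crop(d,box,name,s):
    x0,y0,x1,y1=box;cv2.imwrite(name,cv2.resize(d["frame"][y0:y1,x0:x1,::-1],None,fx=s,fy=s,interpolation=cv2.INTER_CUBIC))
def hull(d,x,y,z,th):  # box mask of bar; z grip (12mm below top); long dir th+90deg is point y
    c,s=np.cos(th),np.sin(th);P=[]
    for a in(-.007,.007):
        for b in(-.023,.023):
            for h in(-.020,.012):P.append([x+a*c-b*s,y+a*s+b*c,z+h])
    return cv2.convexHull(proj(d,P).astype(np.float32))
def iou(d,m,p,box,s=8):
    x0,y0,x1,y1=box
    q=(hull(d,*p)-[x0-.0,y0-.0]+.5)*s
    a=np.zeros(((y1-y0)*s,(x1-x0)*s),np.uint8);cv2.fillPoly(a,[np.int32(np.round(q))],1)
    b=cv2.resize(m[y0:y1,x0:x1].astype(np.uint8),None,fx=s,fy=s,interpolation=cv2.INTER_NEAREST)
    return (a&b).sum()/(a|b).sum()
E
python3 - <<'E'
from h import *
from scipy.optimize import differential_evolution as de
T=cams.grab_frame("top");S=cams.grab_frame("scene")
bt=(165,180,215,230);bs=(445,190,500,245)
crop(T,bt,"pics/ct.png",10);crop(S,bs,"pics/cs.png",10)
mt,ms=red(T,bt),red(S,bs);print(mt.sum(),ms.sum())
for n,m in(("t",mt),("s",ms)):
    v,u=np.nonzero(m);print(n,u.min(),u.max(),v.min(),v.max(),u.mean(),v.mean())
v,u=np.nonzero(mt);x0=onz(T,(u.mean(),v.mean()),.136)
v,u=np.nonzero(ms);x1=onz(S,(u.mean(),v.mean()),.136);print(x0,x1)
b=[(x0[0]-.02,x0[0]+.02),(x0[1]-.02,x0[1]+.02),(-1.6,1.6)]
f=lambda p:-iou(T,mt,(p[0],p[1],.136,p[2]),bt)-iou(S,ms,(p[0],p[1],.136,p[2]),bs)
o=de(f,b,seed=1,maxiter=60);print(o.x,o.fun)
E
```

```text
139 127
t 177 200 194 204 189.61870503597123 199.4820143884892
s 458 485 201 218 471.9448818897638 207.36220472440945
[0.54797548 0.27770673 0.136     ] [0.54180994 0.27900495 0.136     ]
[ 0.54851349  0.2793041  -0.28630639] -1.0323612137189602
```

View pics/ct.png

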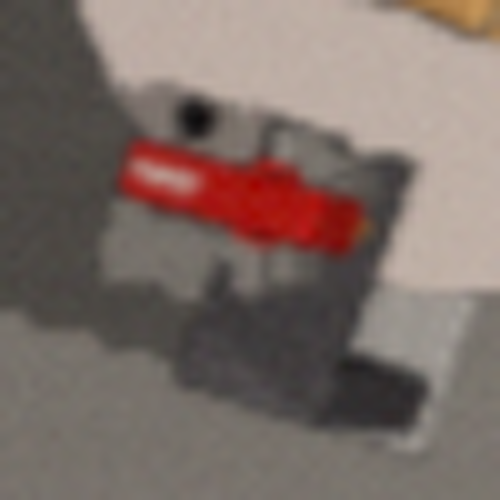

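View pics/cs.png

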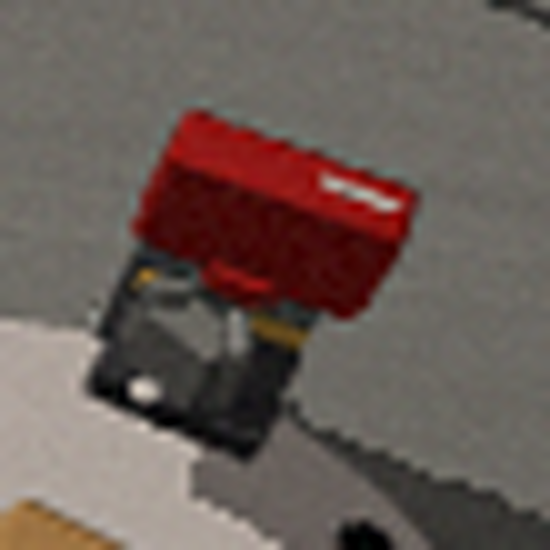

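The crops show the bar clearly: in top from about (177,196) to (201,204), in scene from about (459,201) to (486,222). My threshold missed the dark side face and the white mark, so I'll loosen it and fit again.

```bash
cat >> h.py <<'E'
def red(d,box):
    f=d["frame"].astype(int);R,G,B=f[...,0],f[...,1],f[...,2]
    m=(R>45)&(R>2.2*G)&(R>2.2*B)
    k=np.zeros(m.shape,np.uint8);x0,y0,x1,y1=box;k[y0:y1,x0:x1]=m[y0:y1,x0:x1]
    n,l,st,_=cv2.connectedComponentsWithStats(k,connectivity=8);k=(l==1+st[1:,4].argmax()).astype(np.uint8)
    return cv2.morphologyEx(k,cv2.MORPH_CLOSE,np.ones((5,5),np.uint8))>0
E
python3 - <<'E'
from h import *
from scipy.optimize import differential_evolution as de
T=cams.grab_frame("top");S=cams.grab_frame("scene")
bt=(165,180,215,230);bs=(445,190,500,245)
mt,ms=red(T,bt),red(S,bs);print(mt.sum(),ms.sum())
b=[(.52,.57),(.25,.31),(-1.0,.6)]
for f,nm in((lambda p:-iou(T,mt,(p[0],p[1],.136,p[2]),bt),'T'),(lambda p:-iou(S,ms,(p[0],p[1],.136,p[2]),bs),'S'),(lambda p:-iou(T,mt,(p[0],p[1],.136,p[2]),bt)-iou(S,ms,(p[0],p[1],.136,p[2]),bs),'TS')):
    o=de(f,b,seed=1,maxiter=60);print(nm,o.x,o.fun)
p=[o.x[0],o.x[1],.136,o.x[2]]
for d,bb,n in((T,bt,'t'),(S,bs,'s')):
    x0,y0,x1,y1=bb;im=cv2.resize(d["frame"][y0:y1,x0:x1,::-1],None,fx=10,fy=10)
    cv2.polylines(im,[np.int32((hull(d,*p)-[x0,y0]+.5)*10)],True,(0,255,0),1);cv2.imwrite(f"pics/fit{n}.png",im)
# turntable rim centre from top: white ellipse at z~? 
for bb,n,z in(((165,120,262,215),'tt',.08),):
    f=T["frame"].astype(int)
print("rim centre rough", onz(T,(213.5,167.5),.09))
E
```

```text
154 377
T [ 0.54860668  0.28058108 -0.28797014] -0.8228217602830606
S [ 0.54892607  0.27866813 -0.26755748] -0.894489502008641
TS [ 0.54870584  0.27915859 -0.26655752] -1.6951351371216818
rim centre rough [0.62935612 0.2406069  0.09      ]
```

```bash
cd pics; python3 -c "
import cv2,numpy as np
a=cv2.imread('fitt.png');b=cv2.imread('fits.png');a=cv2.resize(a,(400,400));b=cv2.resize(b,(400,400));cv2.imwrite('fit1.png',np.hstack([a,b]))"
```

```text
(no output)
```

View pics/fit1.png

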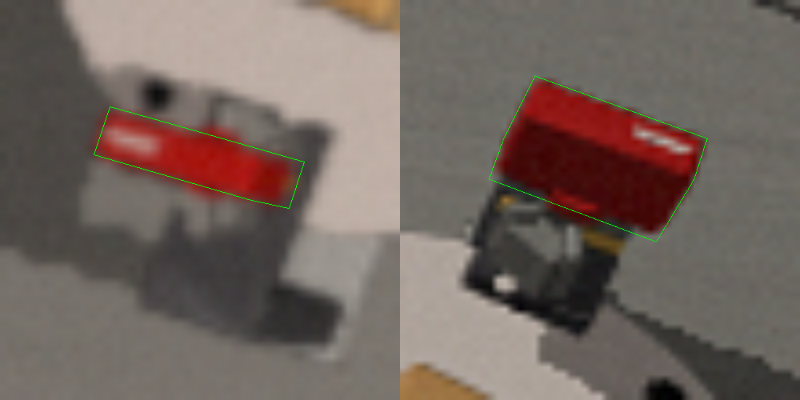

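Both cameras agree on the knob: (0.549, 0.279), with the grip axis at −0.27 to −0.29 rad. It lies about 90 mm from the rim centre, against the expected 92. Now a helper to work out the moves.

```bash
cat > plan.py <<'E'
import sys,numpy as np
from scipy.spatial.transform import Rotation as Ro
from station import get_obs
def plan(x,y,z,th,n=5):
    o=get_obs();p=o["tcp_pos"].copy();R=Ro.from_quat(o["eef_rot"])
    c,s=np.cos(th),np.sin(th);G=Ro.from_matrix(np.array([[c,s,0],[s,-c,0],[0,0,-1.]]))
    X=R.as_matrix()[:,0];print("now",p.round(4),"ang",round(float(np.arctan2(X[1],X[0])),3),"tilt",R.as_matrix()[:2,2].round(4),"F",o["contact_force"].round(1),"grip",round(o["grip_width"],3),"t",round(o["clock"],2),"j",o["joints"].round(2))
    for i in range(n):
        d=R.inv().apply(np.array([x,y,z])-p)/.03;w=(R.inv()*G).as_rotvec()/np.radians(4)
        if np.abs(d).max()>1:d/=np.abs(d).max()
        if np.abs(w).max()>1:w/=np.abs(w).max()
        d=d.round(2);w=w.round(2);print(d.tolist(),w.tolist())
        p=p+R.apply(d*.03);R=R*Ro.from_rotvec(w*np.radians(4))
    print("end",p.round(4))
if __name__=="__main__":plan(*map(float,sys.argv[1:5]),n=int(sys.argv[5]) if len(sys.argv)>5 else 5)
E
python3 plan.py .5487 .2793 .22 -.275 22
```

```text
now [0.2455 0.5746 0.2223] ang 1.167 tilt [-0.0002 -0.0004] F [ 0.1  0.2 -0.6] grip 0.997 t 0.3 j [-1.19  0.33 -0.06  1.46  0.02  1.35 -0.09]
[-0.39, 1.0, 0.01] [0.0, 0.0, 1.0]
[-0.31, 1.0, 0.01] [0.0, 0.0, 1.0]
[-0.23, 1.0, 0.01] [0.0, 0.0, 1.0]
[-0.16, 1.0, 0.0] [0.0, 0.0, 1.0]
[-0.09, 1.0, 0.0] [0.0, 0.0, 1.0]
[-0.02, 1.0, 0.01] [0.0, 0.0, 1.0]
[0.05, 1.0, 0.0] [0.0, 0.0, 1.0]
[0.12, 1.0, 0.01] [0.0, 0.0, 1.0]
[0.19, 1.0, 0.0] [0.0, 0.0, 1.0]
[0.27, 1.0, 0.01] [0.0, 0.0, 1.0]
[0.34, 1.0, 0.01] [0.0, 0.0, 1.0]
[0.42, 1.0, 0.0] [0.0, 0.0, 1.0]
[0.51, 1.0, 0.01] [0.0, 0.0, 1.0]
[0.32, 0.53, -0.0] [0.0, 0.0, 1.0]
[0.0, -0.0, -0.0] [0.0, 0.0, 1.0]
[0.0, -0.0, -0.0] [0.0, 0.0, 1.0]
[0.0, -0.0, -0.0] [0.0, 0.0, 1.0]
[0.0, -0.0, -0.0] [0.0, 0.0, 1.0]
[0.0, -0.0, -0.0] [0.0, 0.0, 1.0]
[0.0, -0.0, -0.0] [0.0, 0.0, 1.0]
[0.0, -0.0, -0.0] [0.01, 0.0, 0.65]
[0.0, -0.0, -0.0] [-0.0, 0.0, 0.0]
end [0.5487 0.2793 0.22  ]
```

Emit:
{"api": "servo_tool", "payload": {"moves": [{"claw": 1,"xyz": [-0.4,1,0],"turn": [0,0,1]},{"claw": 1,"xyz": [-0.3,1,0],"turn": [0,0,1]},{"claw": 1,"xyz": [-0.25,1,0],"turn": [0,0,1]},{"claw": 1,"xyz": [-0.15,1,0],"turn": [0,0,1]},{"claw": 1,"xyz": [-0.1,1,0],"turn": [0,0,1]}]}}

```text
clock: 0.92
tcp_pos: [0.3611, 0.459, 0.2221]
eef_rot: [0.921, 0.389, -0.0, 0.0]
contact_force: [0.3, 0.3, 0.4]
grip_width: 0.995
```

```bash
python3 plan.py .5487 .2793 .22 -.275 20
```

```text
now [0.3611 0.459  0.2221] ang 0.798 tilt [-0.0004 -0.0003] F [0.3 0.3 0.4] grip 0.995 t 0.93 j [-1.03  0.24  0.06  1.58 -0.01  1.32 -0.17]
[0.01, 1.0, 0.01] [0.0, 0.0, 1.0]
[0.08, 1.0, 0.01] [0.0, 0.0, 1.0]
[0.15, 1.0, 0.01] [0.0, 0.0, 1.0]
[0.22, 1.0, 0.01] [0.0, 0.0, 1.0]
[0.3, 1.0, 0.01] [0.0, 0.0, 1.0]
[0.37, 1.0, 0.01] [0.0, 0.0, 1.0]
[0.45, 1.0, 0.0] [0.0, 0.0, 1.0]
[0.55, 1.0, 0.01] [0.0, 0.0, 1.0]
[0.14, 0.23, 0.0] [0.0, 0.0, 1.0]
[0.0, 0.0, 0.0] [0.0, 0.0, 1.0]
[0.0, 0.0, 0.0] [0.0, 0.0, 1.0]
[0.0, 0.0, 0.0] [0.0, 0.0, 1.0]
[0.0, 0.0, 0.0] [0.0, 0.0, 1.0]
[0.0, -0.0, 0.0] [0.0, 0.0, 1.0]
[0.0, -0.0, 0.0] [0.0, 0.0, 1.0]
[0.0, -0.0, 0.0] [0.01, 0.0, 0.37]
[0.0, -0.0, 0.0] [-0.0, 0.0, 0.0]
[0.0, -0.0, 0.0] [-0.0, 0.0, 0.0]
[0.0, -0.0, 0.0] [-0.0, 0.0, 0.0]
[0.0, -0.0, 0.0] [-0.0, 0.0, 0.0]
end [0.5486 0.2793 0.22  ]
```

Emit:
{"api": "servo_tool", "payload": {"moves": [{"claw": 1,"xyz": [0,1,0],"turn": [0,0,1]},{"claw": 1,"xyz": [0.1,1,0],"turn": [0,0,1]},{"claw": 1,"xyz": [0.15,1,0],"turn": [0,0,1]},{"claw": 1,"xyz": [0.2,1,0],"turn": [0,0,1]},{"claw": 1,"xyz": [0.3,1,0],"turn": [0,0,1]}]}}

```text
clock: 1.55
tcp_pos: [0.4777, 0.3444, 0.2223]
eef_rot: [0.978, 0.21, 0.0, -0.0]
contact_force: [-0.5, -0.4, -0.1]
grip_width: 1.0
```

Emit:
{"api": "servo_tool", "payload": {"moves": [{"claw": 1,"xyz": [0.4,1,0],"turn": [0,0,1]},{"claw": 1,"xyz": [0.4,0.8,0],"turn": [0,0,1]},{"claw": 1,"xyz": [0.4,0.7,0],"turn": [0,0,1]},{"claw": 0.8,"xyz": [0,0,0],"turn": [0,0,1]},{"claw": 0.7,"xyz": [0,0,0],"turn": [0,0,1]}]}}

```text
clock: 2.17
tcp_pos: [0.5451, 0.2786, 0.2219]
eef_rot: [1.0, 0.023, 0.0, 0.001]
contact_force: [-0.3, -0.1, -0.5]
grip_width: 0.852
```

```bash
python3 plan.py .5487 .2793 .18 -.275 10
```

```text
now [0.5451 0.2786 0.2219] ang 0.046 tilt [ 0.0003 -0.0012] F [-0.3 -0.1 -0.5] grip 0.852 t 2.17 j [-0.79  0.31  0.3   1.51 -0.09  1.34 -0.43]
[0.09, -0.01, 1.0] [0.0, -0.0, 1.0]
[0.03, -0.01, 0.4] [0.0, -0.0, 1.0]
[-0.0, -0.0, -0.0] [0.01, -0.0, 1.0]
[-0.0, -0.0, -0.0] [0.0, -0.0, 1.0]
[-0.0, -0.0, -0.0] [0.01, -0.01, 0.6]
[-0.0, -0.0, -0.0] [-0.0, 0.0, -0.0]
[-0.0, -0.0, -0.0] [-0.0, 0.0, -0.0]
[-0.0, -0.0, -0.0] [-0.0, 0.0, -0.0]
[-0.0, -0.0, -0.0] [-0.0, 0.0, -0.0]
[-0.0, -0.0, -0.0] [-0.0, 0.0, -0.0]
end [0.5487 0.2792 0.1799]
```

Emit:
{"api": "servo_tool", "payload": {"moves": [{"claw": 0.7,"xyz": [0.1,0,0.6],"turn": [0,0,1]},{"claw": 0.6,"xyz": [0.05,0,0.3],"turn": [0,0,1]},{"claw": 0.6,"xyz": [0,0,0.2],"turn": [0,0,1]},{"claw": 0.6,"xyz": [0,0,0.2],"turn": [0,0,1]},{"claw": 0.6,"xyz": [0,0,0],"turn": [0,0,0.6]}]}}

```text
clock: 2.8
tcp_pos: [0.5524, 0.2772, 0.1811]
eef_rot: [0.989, -0.148, -0.0, 0.001]
contact_force: [-0.4, 0.3, -0.4]
grip_width: 0.598
```

```bash
python3 plan.py .5487 .2793 .118 -.275 6
python3 - <<'E'
from h import *
T=cams.grab_frame("top");S=cams.grab_frame("scene")
crop(T,(140,160,240,240),"pics/a.png",4);crop(S,(420,140,520,240),"pics/b.png",4)
a=cv2.imread("pics/a.png");b=cv2.imread("pics/b.png");a=cv2.copyMakeBorder(a,0,80,0,0,cv2.BORDER_CONSTANT);cv2.imwrite("pics/above.png",np.hstack([a,b]))
E
```

```text
now [0.5524 0.2772 0.1811] ang -0.297 tilt [-0.0003 -0.0012] F [-0.4  0.3 -0.4] grip 0.598 t 2.8 j [-0.82  0.35  0.35  1.55 -0.12  1.26 -0.75]
[-0.07, -0.02, 1.0] [0.02, -0.0, -0.32]
[-0.06, -0.01, 1.0] [-0.0, -0.0, -0.0]
[-0.01, -0.0, 0.1] [-0.0, -0.0, -0.0]
[0.0, -0.0, 0.0] [-0.0, -0.0, -0.0]
[0.0, -0.0, 0.0] [-0.0, -0.0, -0.0]
[0.0, -0.0, 0.0] [-0.0, -0.0, -0.0]
end [0.5486 0.2792 0.1181]
```

View pics/above.png

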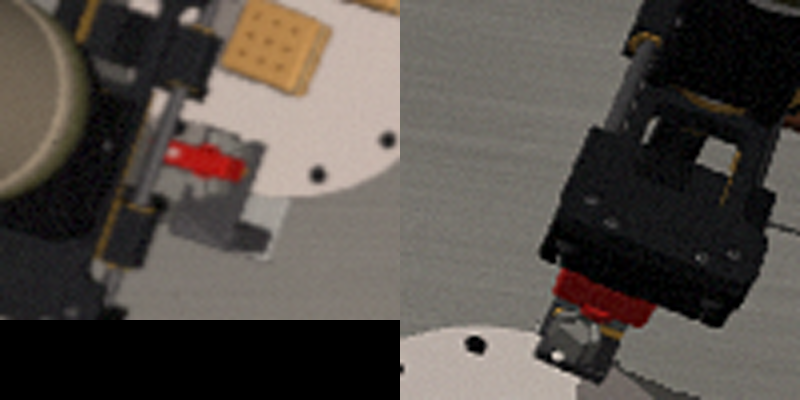

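The pictures show the gripper straddling the bar, with the red still visible between and below the fingers. I'll descend so the TCP is at about 0.117.

Emit:
{"api": "servo_tool", "payload": {"moves": [{"claw": 0.6,"xyz": [-0.1,0,0.5],"turn": [0,0,-0.3]},{"claw": 0.6,"xyz": [-0.05,0,0.5],"turn": [0,0,0]},{"claw": 0.6,"xyz": [0,0,0.5],"turn": [0,0,0]},{"claw": 0.6,"xyz": [0,0,0.4],"turn": [0,0,0]},{"claw": 0.6,"xyz": [0,0,0],"turn": [0,0,0]}]}}

```text
clock: 3.52
tcp_pos: [0.5475, 0.2782, 0.1191]
eef_rot: [0.991, -0.136, -0.001, 0.001]
contact_force: [-0.6, -0.2, 0.7]
grip_width: 0.601
```

```bash
python3 plan.py .5487 .2793 .117 -.275 3
```

```text
now [0.5475 0.2782 0.1191] ang -0.272 tilt [-0.0016 -0.002 ] F [-0.6 -0.2  0.7] grip 0.601 t 3.52 j [-0.81  0.39  0.33  1.63 -0.14  1.14 -0.71]
[0.03, -0.05, 0.07] [0.03, 0.01, 0.04]
[-0.0, 0.0, -0.0] [0.0, 0.0, -0.0]
[-0.0, 0.0, -0.0] [0.0, 0.0, -0.0]
end [0.5487 0.2794 0.117 ]
```

Emit:
{"api": "servo_tool", "payload": {"moves": [{"claw": 0.3,"xyz": [0.05,-0.05,0.05],"turn": [0,0,0]},{"claw": 0.3,"xyz": [0,0,0],"turn": [0,0,0]},{"claw": 0,"xyz": [0,0,0],"turn": [0,0,0]},{"claw": 0,"xyz": [0,0,0],"turn": [0,0,0]},{"claw": 0,"xyz": [0,0,0],"turn": [0,0,0]}], "force": 35}}

```text
clock: 4.15
tcp_pos: [0.5495, 0.28, 0.119]
eef_rot: [0.991, -0.136, -0.001, 0.0]
contact_force: [-2.9, -0.2, -0.9]
grip_width: 0.161
```

```bash
python3 plan.py .5487 .2793 .14 -.275 3
```

```text
now [0.5495 0.28   0.119 ] ang -0.272 tilt [-0.0013 -0.0007] F [-2.9 -0.2 -0.9] grip 0.161 t 4.15 j [-0.81  0.4   0.33  1.63 -0.14  1.14 -0.71]
[-0.02, 0.03, -0.7] [0.01, 0.02, 0.04]
[0.0, -0.0, 0.0] [0.0, -0.0, 0.0]
[0.0, -0.0, 0.0] [0.0, -0.0, 0.0]
end [0.5487 0.2793 0.14  ]
```

The opening reads 14 mm, which matches the bar thickness, so the knob is gripped. Lift by 22 mm.

Emit:
{"api": "servo_tool", "payload": {"moves": [{"claw": 0,"xyz": [0,0,-0.25],"turn": [0,0,0]},{"claw": 0,"xyz": [0,0,-0.25],"turn": [0,0,0]},{"claw": 0,"xyz": [0,0,-0.25],"turn": [0,0,0]}]}}

```text
clock: 4.53
tcp_pos: [0.5493, 0.2799, 0.1412]
eef_rot: [0.991, -0.135, -0.001, 0.001]
contact_force: [3.3, 2.3, -9.0]
grip_width: 0.156
```

```bash
python3 plan.py .5492 .2795 .141 -.275 3
```

```text
now [0.5493 0.2799 0.1412] ang -0.272 tilt [-0.0017 -0.0016] F [ 3.3  2.3 -9. ] grip 0.156 t 4.53 j [-0.81  0.38  0.34  1.6  -0.13  1.19 -0.72]
[-0.0, 0.01, 0.01] [0.03, 0.02, 0.05]
[-0.0, 0.0, -0.0] [-0.0, -0.0, -0.0]
[-0.0, 0.0, -0.0] [-0.0, -0.0, -0.0]
end [0.5492 0.2796 0.1409]
```

The force of −9 N fits the spring at 22 mm. Now twist counter-clockwise, which is a negative turn about tool z.

Emit:
{"api": "servo_tool", "payload": {"moves": [{"claw": 0,"xyz": [0,0,0],"turn": [0,0,-0.7]},{"claw": 0,"xyz": [0,0,0],"turn": [0,0,-1]},{"claw": 0,"xyz": [0,0,0],"turn": [0,0,-1]},{"claw": 0,"xyz": [0,0,0],"turn": [0,0,-1]},{"claw": 0,"xyz": [0,0,0],"turn": [0,0,-1]}]}}

```text
clock: 5.15
tcp_pos: [0.5493, 0.2799, 0.1421]
eef_rot: [0.999, 0.033, -0.001, 0.001]
contact_force: [2.3, 2.9, -8.3]
grip_width: 0.16
```

```bash
python3 plan.py .5492 .2797 .141 .93 5; python3 -c "
from station import get_obs;print(get_obs()['torque'])"
```

```text
now [0.5493 0.2799 0.1421] ang 0.066 tilt [-0.0016 -0.0018] F [ 2.3  2.9 -8.3] grip 0.16 t 5.15 j [-0.77  0.37  0.28  1.6  -0.11  1.19 -0.4 ]
[-0.0, 0.01, 0.04] [0.0, 0.0, -1.0]
[-0.0, -0.0, -0.0] [0.0, 0.0, -1.0]
[-0.0, -0.0, -0.0] [0.0, 0.0, -1.0]
[-0.0, -0.0, -0.0] [0.0, 0.0, -1.0]
[-0.0, -0.0, -0.0] [0.0, 0.0, -1.0]
end [0.5494 0.2796 0.1409]
[ 0.41270658 -0.62975877 -0.0516808 ]
```

Emit:
{"api": "servo_tool", "payload": {"moves": [{"claw": 0,"xyz": [0,0,0.03],"turn": [0,0,-1]},{"claw": 0,"xyz": [0,0,0],"turn": [0,0,-1]},{"claw": 0,"xyz": [0,0,0],"turn": [0,0,-1]},{"claw": 0,"xyz": [0,0,0],"turn": [0,0,-1]},{"claw": 0,"xyz": [0,0,0],"turn": [0,0,-1]}]}}

```text
clock: 5.78
tcp_pos: [0.5493, 0.2799, 0.1415]
eef_rot: [0.977, 0.212, -0.001, 0.001]
contact_force: [2.1, 2.3, -8.0]
grip_width: 0.159
```

Emit:
{"api": "servo_tool", "payload": {"moves": [{"claw": 0,"xyz": [0,0,0.02],"turn": [0,0,-1]},{"claw": 0,"xyz": [0,0,0],"turn": [0,0,-1]},{"claw": 0,"xyz": [0,0,0],"turn": [0,0,-1]},{"claw": 0,"xyz": [0,0,0],"turn": [0,0,-1]},{"claw": 0,"xyz": [0,0,0],"turn": [0,0,-1]}]}}

```text
clock: 6.4
tcp_pos: [0.5494, 0.2799, 0.1411]
eef_rot: [0.923, 0.384, -0.001, 0.001]
contact_force: [1.7, 2.3, -7.9]
grip_width: 0.159
```

```bash
python3 plan.py .5492 .2797 .141 .93 5; python3 -c "
from station import get_obs;print(get_obs()['torque'])"
```

```text
now [0.5494 0.2799 0.1411] ang 0.787 tilt [-0.0018 -0.0024] F [ 1.7  2.3 -7.9] grip 0.159 t 6.4 j [-0.68  0.37  0.17  1.59 -0.06  1.19  0.29]
[-0.01, 0.0, 0.0] [0.0, 0.02, -1.0]
[0.0, 0.0, 0.0] [0.0, 0.02, -1.0]
[0.0, 0.0, 0.0] [0.0, 0.0, -0.04]
[0.0, 0.0, 0.0] [0.0, 0.0, -0.0]
[0.0, 0.0, 0.0] [0.0, 0.0, -0.0]
end [0.5491 0.2797 0.1411]
[ 0.54161364 -0.61206961 -0.05615594]
```

Emit:
{"api": "servo_tool", "payload": {"moves": [{"claw": 0,"xyz": [0,0,0],"turn": [0,0,-1]},{"claw": 0,"xyz": [0,0,0],"turn": [0,0,-1]},{"claw": 0,"xyz": [0,0,0],"turn": [0,0,0]}]}}

```text
clock: 6.78
tcp_pos: [0.5494, 0.28, 0.1413]
eef_rot: [0.894, 0.449, -0.001, 0.001]
contact_force: [2.5, 2.2, -8.8]
grip_width: 0.156
```

```bash
python3 plan.py .5492 .2797 .131 .93 2
python3 - <<'E'
from h import *
T=cams.grab_frame("top");S=cams.grab_frame("scene")
crop(T,(140,160,240,240),"pics/a.png",4);crop(S,(420,140,520,240),"pics/b.png",4)
a=cv2.imread("pics/a.png");b=cv2.imread("pics/b.png");a=cv2.copyMakeBorder(a,0,80,0,0,cv2.BORDER_CONSTANT);cv2.imwrite("pics/turned.png",np.hstack([a,b]))
E
```

```text
now [0.5494 0.28   0.1413] ang 0.931 tilt [-0.0019 -0.0024] F [ 2.5  2.2 -8.8] grip 0.156 t 6.78 j [-0.66  0.37  0.15  1.59 -0.06  1.19  0.43]
[-0.01, 0.0, 0.34] [-0.0, 0.04, 0.02]
[0.0, 0.0, 0.0] [-0.0, 0.0, -0.0]
end [0.5492 0.2797 0.1311]
```

View pics/turned.png

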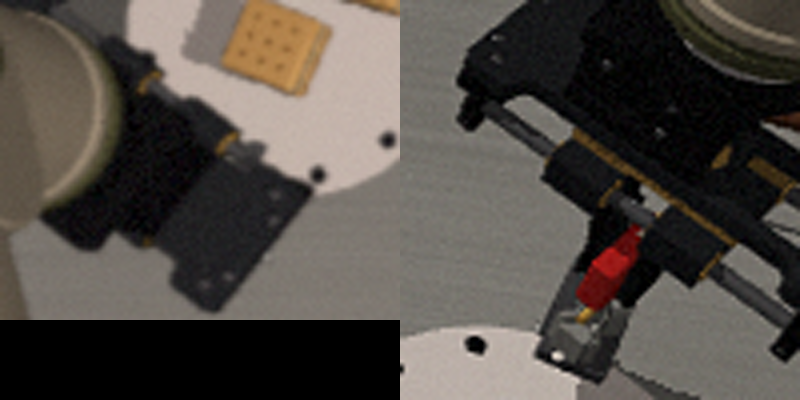

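The scene view shows the bar turned with the gripper, its end towards (572,212) in the full frame, and the brass pin in line with the bar. I'll lower it about 9 mm while still gripped.

Emit:
{"api": "servo_tool", "payload": {"moves": [{"claw": 0,"xyz": [0,0,0.1],"turn": [0,0,0]},{"claw": 0,"xyz": [0,0,0.1],"turn": [0,0,0]},{"claw": 0,"xyz": [0,0,0.1],"turn": [0,0,0]},{"claw": 0,"xyz": [0,0,0],"turn": [0,0,0]}]}}

```text
clock: 7.38
tcp_pos: [0.5494, 0.28, 0.1317]
eef_rot: [0.894, 0.447, -0.001, 0.001]
contact_force: [0.6, 1.7, -6.5]
grip_width: 0.157
```

Emit:
{"api": "servo_tool", "payload": {"moves": [{"claw": 0,"xyz": [0,0,0.04],"turn": [0,0,0]},{"claw": 0,"xyz": [0,0,0],"turn": [0,0,0]}]}}

```text
clock: 7.62
tcp_pos: [0.5494, 0.28, 0.131]
eef_rot: [0.894, 0.447, -0.001, 0.001]
contact_force: [1.7, 0.7, -5.1]
grip_width: 0.156
```

Emit:
{"api": "servo_tool", "payload": {"moves": [{"claw": 0,"xyz": [0,0,0.05],"turn": [0,0,0]},{"claw": 0,"xyz": [0,0,0],"turn": [0,0,0]}]}}

```text
clock: 7.88
tcp_pos: [0.5494, 0.28, 0.131]
eef_rot: [0.894, 0.447, -0.001, 0.001]
contact_force: [-0.1, 1.1, -5.6]
grip_width: 0.158
```

Height holds at 0.131 (lift about 12 mm), so the pin is seating. Open and retreat straight up.

Emit:
{"api": "servo_tool", "payload": {"moves": [{"claw": 0.3,"xyz": [0,0,0],"turn": [0,0,0]},{"claw": 0.5,"xyz": [0,0,0],"turn": [0,0,0]},{"claw": 0.5,"xyz": [0,0,0],"turn": [0,0,0]}]}}

```text
clock: 8.25
tcp_pos: [0.5502, 0.2798, 0.1318]
eef_rot: [0.894, 0.447, -0.0, 0.001]
contact_force: [0.4, -0.4, -0.1]
grip_width: 0.415
```

Emit:
{"api": "servo_tool", "payload": {"moves": [{"claw": 0.5,"xyz": [0,0,-0.5],"turn": [0,0,0]},{"claw": 0.5,"xyz": [0,0,-1],"turn": [0,0,0]},{"claw": 0.5,"xyz": [0,0,-1],"turn": [0,0,0]},{"claw": 0.5,"xyz": [0,0,-1],"turn": [0,0,0]}]}}

```text
clock: 8.75
tcp_pos: [0.5496, 0.2793, 0.2411]
eef_rot: [0.895, 0.447, -0.001, 0.001]
contact_force: [0.4, -0.6, -0.8]
grip_width: 0.502
```

Emit:
{"api": "servo_tool", "payload": {"moves": [{"claw": 0.5,"xyz": [0,1,0],"turn": [0,0,0]},{"claw": 0.5,"xyz": [-1,1,0],"turn": [0,0,0]},{"claw": 0.5,"xyz": [-1,0,0],"turn": [0,0,0]},{"claw": 0.5,"xyz": [-1,0,0],"turn": [0,0,0]},{"claw": 0.5,"xyz": [-1,0,0],"turn": [0,0,0]}]}}

```text
clock: 9.38
tcp_pos: [0.5277, 0.146, 0.2498]
eef_rot: [0.894, 0.448, 0.004, 0.001]
contact_force: [0.0, 0.4, -0.4]
grip_width: 0.498
```

```bash
python3 - <<'E'
from h import *
T=cams.grab_frame("top");S=cams.grab_frame("scene")
cv2.imwrite("pics/t9.png",T["frame"][:,:,::-1])
crop(T,(140,160,240,240),"pics/a.png",4);crop(S,(420,140,520,240),"pics/b.png",4)
a=cv2.imread("pics/a.png");b=cv2.imread("pics/b.png");a=cv2.copyMakeBorder(a,0,80,0,0,cv2.BORDER_CONSTANT);cv2.imwrite("pics/after.png",np.hstack([a,b]))
E
```

```text
(no output)
```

View pics/after.png

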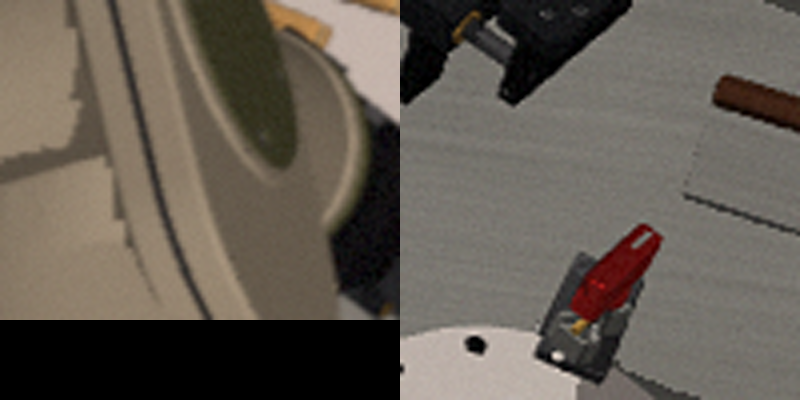

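View pics/t9.png

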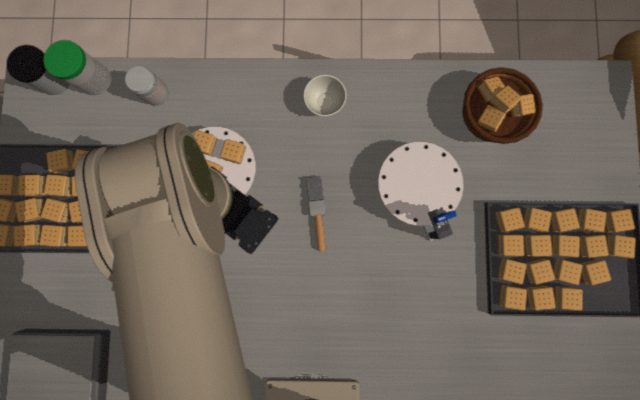

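The knob stayed turned at about (570,212) in scene and is clear of the gripper. The blue knob is unchanged at (445,216) in top. I'll fit height and angle on the scene view.

```bash
python3 - <<'E'
from h import *
from scipy.optimize import differential_evolution as de
S=cams.grab_frame("scene");bs=(450,185,500,245);ms=red(S,bs);print(ms.sum())
f=lambda p:-iou(S,ms,(.549,.2795,p[0],p[1]),bs)
o=de(f,[(.12,.17),(.3,1.6)],seed=1,maxiter=60);print(o.x,o.fun,"lift",o.x[0]-.136,"turn",o.x[1]+.27)
for z in(.136,.142,.148,.154):print(z,f([z,o.x[1]]))
print(get_obs()["joint_vel"].round(3),get_obs()["contact_force"].round(2))
E
```

```text
259
[0.14736156 0.97219545] -0.8652202142625257 lift 0.011361556875157858 turn 1.2421954485179065
0.136 -0.6846650124069479
0.142 -0.799611609720254
0.148 -0.8622938449929934
0.154 -0.7985514743921366
[-0.015  0.037 -0.025 -0.026 -0.01  -0.01  -0.007] [ 0.87 -0.05 -0.07]
```

The fit gives a lift of about 11.4 mm and a turn of about 1.24 rad, so the pin is in the rest notch and the arm is clear. Handing in.

```bash
python3 -c "
from station import r;print(r.close_job())"
```

```text
the job is handed in; nothing more can be done
None
```

I unlocked the red plunger and handed the job in at about 9.5 s. I gripped the bar across its thickness (opening read 14 mm), lifted it 22 mm and twisted it 1.2 rad counter-clockwise. I then lowered it into the rest notch, let go and moved the arm clear.

- **Red plunger:** the last scene-camera fit gave a lift of about 11.4 mm and a turn of about 1.24 rad. The lift agrees with the 12 mm where the descent stopped. The overlap of that fit was 0.87, so the lift is only good to a few millimetres.
- **Arm:** contact force after letting go was under 1 N.
- **Blue plunger:** it looked unmoved in the top view. I did not measure its lift, but the arm never went near it.
- **Top view of the red knob:** the arm blocked it at the end, so the final check rests on the scene camera alone.

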